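# Seat a pin gauge in V supports against the back stop

### The arm

A 6-joint arm with a two-finger parallel gripper is mounted at the origin on the work surface. World frame = base frame: x ahead of the robot, y to its left, z up, the work surface at z = 0. Lengths are in m, angles in rad, forces in N, time in s.
With the tool pointing down it reaches from about 0.25 to 0.725 m from the base axis. Payload 4 kg.
Tool frame: the origin (TCP) lies midway between the tips of the shut fingers; the grasp point (between the pads) lies 19 mm behind it; z points along the fingers, y is the direction in which the jaws open and shut (so a half turn about z gives the same grasp; the last joint's range is limited). The gripper opens to 85 mm and grips with 20 to 120 N. Pads are 22 mm wide; open, the fingers measure 114 mm over their backs; the gripper's body (76 mm by 85 mm) begins 54 mm behind the grasp point. The pads swing forward as they close: fully open they stand 13 mm farther back than shut.
Start: joints at [1.333, 0.241, 0.005, 1.335, 0, 1.571], TCP at [0.118, 0.486, 0.231] pointing down, gripper open.
Joint ranges: [-2.72, 2.72], [-1.05, 1.87], [-1.09, 1.28], [-1.99, 2.15], [-1.42, 1.44], [-3.14, 3.14]. Speed limits (rad/s): [2.79, 2.79, 3.14, 3.14, 3.14, 3.14].

### API

Orientations are given as a unit quaternion [x, y, z, w].
In Python, from workcell import bot, eyes, job gives the robot as it stands.
- The arm moves only by the shell command python3 -m crank 'ROWS'. ROWS is a JSON object of lists of equal length, an entry for each row: "dr": the turn, a rotation vector about the tool's x, y, z in rad, a list of three; "travel": the shift along the tool's x, y, z in m, a list of three; "hand": the finger opening in m, from 0 to 0.0854. In form: {"dr": [[wx, wy, wz], ...], "travel": [[x, y, z], ...], "hand": [hand, ...]}. A call has 1 to 10 rows; each row is the pose to reach, as a shift and turn from the pose commanded when the call began, along the tool's axes at that moment; what a row does not reach only later rows make up. A row lasts 1/8 s, in which the tool goes at most 62.5 mm and 10.7 degrees, less where a joint would pass 70% of its speed; a pose out of reach is approached as far as the arm can. A call with a gripper value outside its range is refused whole. The fingers move at their own pace and stop on an object; the grip force is fixed at half the most. Time passes only in rows, so rows that repeat a pose let the fingers close. It gives the time, the measured TCP pose, the force and the opening at its end, in the units of the state.
- bot.get_obs(): the state, without advancing time (a new reading comes with each control period).
- eyes.camera(name): name is "scene" or "top"; returns a dict with "color" (400x640x3 uint8, red, green, blue), "K" (3x3 intrinsics, pixels), "R" (3x3) and "t" (3): a world point X has camera coordinates R X + t. Camera axes: x right, y down, z forward; pixel columns grow to the right and rows downward; lengths in m; the calibration is good to about 2 mm. A picture is of the moment at which its call begins. There is no depth.
- job.job_done(): hands the job in, once; it reports no verdict.
The state is a dict: "clock": time; "joint_pos": joint angles; "joint_vel": joint speeds; "tau": joint torques, N m; "eef_pos": TCP position; "tool_rot": TCP orientation; "ft_force": force on the tool from outside, world axes, zero at the start; "ft_torque": the same for the moment, N m; "grip_width": finger opening in m.
Only numpy, scipy, OpenCV 4.12 (cv2) and the standard library are available. Lean on these libraries where they do the work, as an engineer would, in place of code of your own. Each camera call takes 0.05 s, during which the arm holds its last target.

### The job

Take the longer of the two steel pins from the wooden rack, lay it in the two V supports of the measuring fixture with its end at least a centimetre short of the back stop, and let go of it there. Then push it gently along the Vs until it lies fully home against the back stop, and only then swing the keeper arm fully over it, leaving the pin home. Leave the short pin, the angle block and the loupe where they are.

Things in the scene. Friction and masses are not known exactly. Their poses are not given: they have to be found in the camera images.
- long_pin: Plain bright steel cylinder, 20 mm diameter, 120 mm long, both ends alike, about 0.3 kg, lying in one of the rack's two places. Origin at its centre; its y axis is the cylinder's axis (it may have rolled, so its x and z axes mean nothing).
- short_pin: A bystander: the same steel cylinder but 88 mm long, in the rack's other place. Origin at its centre, y along its axis.
- rack: Fixed wooden pin rack, plate 136 x 100 x 8 mm (x, y, z) with two places 80 mm apart, at its x = -40 and +40 mm; pins lie along its y axis, centre at y = 0, their axis 42 mm above the bench. Wooden saddles at y -40 to -32 and +32 to +40 mm, 40 mm tall; between them a pin is free. Which pin is in which place varies. Origin at underside centre.
- fixture: Fixed measuring fixture. Origin on the bench, z up. Grey base plate 12 mm thick, x -42 to +62, y -80 to +56 mm. On it two steel V supports in line, the V running along y, at y -54 to -26 and +26 to +54 mm, with an open 52 mm gap between them for fingers, down to the base plate. A pin is pushed towards -y, where the back stop stands; the +y end is open.
- open_v (a point): Middle of the mouth of the V support at the open (+y) end, fixture x 0, y +40 mm, level with the supports' tops, 52 mm above the bench. Each V is 90 degrees, open upwards, flanks at 45 degrees, 36 mm wide at the mouth; a support is 60 mm wide (x -30 to +30) and 28 mm long. A long pin that is home sticks out 6 mm past this support.
- stop_face (a point): Centre of contact on the back stop, a dark steel upright across the V line at the fixture's -y end: face at fixture y = -60 mm, looking to +y, 34 mm wide, 12 mm thick, top 56 mm above the bench. This point is 48 mm above the bench.
- seat (a point): Where the long pin's centre is when it rests on all four flanks and its end touches the back stop: on the V line at fixture x = 0, y = 0, 48 mm above the bench. Axes as the fixture's. A pin lying in the Vs short of the stop has its centre at positive y here.
- keeper (a joint): Angle of the keeper arm about its upright pivot: 0 = closed, lying over the pin and square across the V line, pointing along the fixture's -x (end of travel); grows as it swings away (counterclockwise from above); at 1.57 it points along the fixture's -y. Starts open at 1.2 to 1.8, travel ends at 2.0. Light friction (about 1 N at the knob), stays where left.
- keeper_pivot (a point): The keeper's pivot axis, on a post 18 mm across at fixture x = +44, y = -40 mm; the point is at the arm's underside, 61 mm above the bench (3 mm over a seated pin).
- keeper_knob (a point): Middle of the keeper's upright black knob, 12 mm diameter, 26 mm tall (69 to 95 mm above the bench), 60 mm from the pivot at the end of the arm; push it sideways to swing the arm. The arm itself is a flat aluminium bar 14 mm wide, 61 to 69 mm above the bench.
- angle_block: A bystander: dark steel L-shaped angle block 50 x 75 mm, 60 mm tall, loose. Origin at its underside.
- loupe: A bystander: small black round eye loupe, 38 mm diameter, 36 mm tall, loose. Origin at its underside.
Mind the look-alikes: they are no part of the job. There is more than one size of the fixture; the job needs the middle-sized. Leave any purple or red look-alike of the long_pin alone.

How it is judged:
On the way, in this order (a step that is already met when the one before it is completed fails the run):
1. the long pin lies in both Vs (within 2.5 mm of the V line and the seated height, within 0.05 rad), let go, its end 6 to 40 mm short of the back stop, keeper open (x of long_pin in the frame of seat between -0.0025 and 0.0025 m and z of long_pin in the frame of seat between -0.0025 and 0.0025 m and angle between the y axis of long_pin and the y axis of fixture, either way round below 0.05 rad and y of long_pin in the frame of seat between 0.006 and 0.04 m and contact force between the fingers and long_pin below 0.2 N and linear speed of long_pin below 0.02 m/s and value of joint keeper above 0.7 rad), for 0.2 s.
2. the long pin is home: seated in both Vs with its end within 1.8 mm of the back stop, keeper still open (above 0.7 rad) (x of long_pin in the frame of seat between -0.0018 and 0.0018 m and z of long_pin in the frame of seat between -0.0018 and 0.0018 m and angle between the y axis of long_pin and the y axis of fixture, either way round below 0.03 rad and y of long_pin in the frame of seat between -0.0018 and 0.0018 m and value of joint keeper above 0.7 rad), for 0.2 s.
At the end, for the whole second after the job is handed in: The long pin lies at rest in both Vs, its centre within 1.8 mm of the seat along each of the fixture's axes and its axis within 0.03 rad of the V line, and the keeper arm is closed over it (joint below 0.12 rad) and still (x of long_pin in the frame of seat between -0.0018 and 0.0018 m and z of long_pin in the frame of seat between -0.0018 and 0.0018 m and angle between the y axis of long_pin and the y axis of fixture, either way round below 0.03 rad and y of long_pin in the frame of seat between -0.0018 and 0.0018 m and value of joint keeper below 0.12 rad and linear speed of long_pin below 0.01 m/s and velocity of joint keeper between -0.05 and 0.05 rad/s); the robot touches nothing.
It fails at once if the long pin is rammed against the fixture (over 60 N) (contact force between long_pin and fixture above 60 N).
It fails at once if the short pin is moved more than 15 mm (distance of short_pin from where it was at the start of the episode above 0.015 m).
It fails at once if the angle block is moved more than 20 mm (distance of angle_block from where it was at the start of the episode above 0.02 m).
It fails at once if the loupe is moved more than 20 mm (distance of loupe from where it was at the start of the episode above 0.02 m).
It also fails if it takes over 56 s, if anything falls off the work surface, if the arm or the gripper's body presses on something with over 40 N, if the wrist force passes 120 N, or if a joint passes its speed limit or range.

## Working session

There is one attempt and no reset: what is moved stays moved. The work goes in short steps, Python scripts to look and compute and a shell command to move; the robot and the scene stay as the last step left them, time stands still between calls to the robot, and variables do not carry over. Pictures are saved under pics/ and viewed, and the job is handed in when it is done.

```bash
mkdir -p pics; ls; python3 - <<'E'
from workcell import bot,eyes,job
import cv2,numpy as np
o=bot.get_obs()
for k,v in o.items(): print(k,np.round(v,4))
for n in("scene","top"):
    c=eyes.camera(n); cv2.imwrite(f"pics/{n}0.png",c["color"][:,:,::-1]); 
    print(n,c["K"].tolist(),np.round(c["R"],4).tolist(),np.round(c["t"],4).tolist(), (-c["R"].T@c["t"]))
    np.savez(f"pics/{n}0.npz",**c)
E
```

```text
pics
clock 0.0
joint_pos [1.333  0.2414 0.0037 1.3352 0.     1.5708]
joint_vel [-0.0009 -0.0008  0.0005  0.0015  0.0007  0.0009]
tau [ 2.00000e-04 -3.72314e+01  2.52410e+01  1.69000e-02 -1.00000e-04
  0.00000e+00]
eef_pos [0.1176 0.4853 0.2304]
tool_rot [ 1.186e-01  9.929e-01 -1.000e-03 -1.000e-04]
ft_force [-0.5244  0.0228  0.4889]
ft_torque [ 0.0267 -0.0145  0.0017]
grip_width 0.0858
scene [[508.81498518924826, 0.0, 322.4120212848973], [0.0, 508.81498518924826, 192.43319257685636], [0.0, 0.0, 1.0]] [[-0.2895, 0.9572, 0.0038], [0.6798, 0.2084, -0.7031], [-0.6738, -0.2009, -0.7111]] [0.07, -0.2986, 1.608] [1.30673024 0.31837368 0.93318292]
top [[379.0788055212933, 0.0, 315.27557309232577], [0.0, 379.0788055212933, 197.68699036769326], [0.0, 0.0, 1.0]] [[-0.0262, -0.9995, -0.0174], [-0.9967, 0.0274, -0.0762], [0.0766, 0.0153, -0.9969]] [0.0992, 0.5325, 1.1399] [0.44598529 0.06713271 1.17869833]
```

View pics/scene0.png

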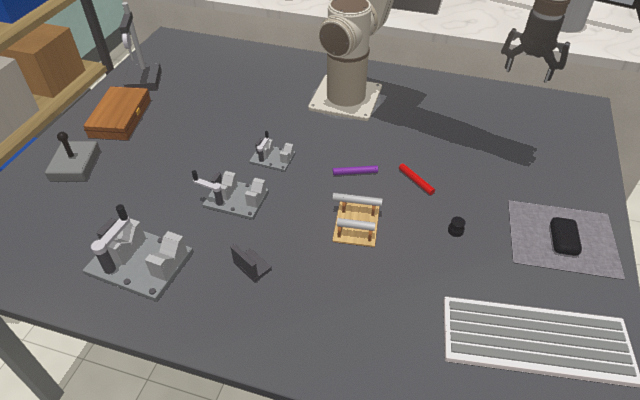

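View pics/top0.png

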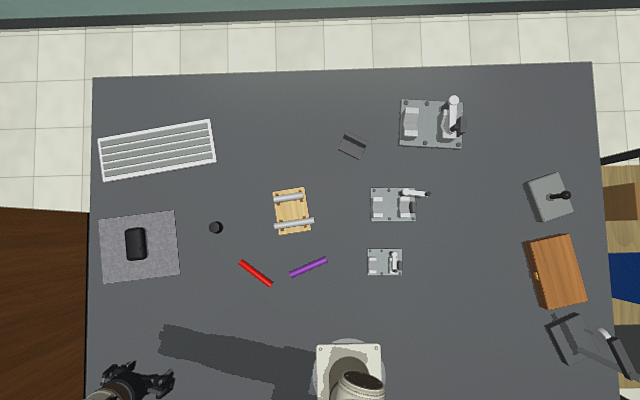

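The top view shows three fixtures. The middle-sized one is at about (395,204). The rack is at (292,211), with the longer pin on the robot side at about (294,223). I'll zoom in.

```bash
python3 - <<'E'
import cv2,numpy as np
a=cv2.imread("pics/top0.png")
f=cv2.resize(a[170:240,355:445],None,fx=8,fy=8,interpolation=cv2.INTER_CUBIC)
r=cv2.resize(a[180:240,260:325],None,fx=8,fy=8,interpolation=cv2.INTER_CUBIC)
cv2.imwrite("pics/f1.png",f);cv2.imwrite("pics/r1.png",r)
b=cv2.imread("pics/scene0.png")
cv2.imwrite("pics/f2.png",cv2.resize(b[160:225,185:280],None,fx=8,fy=8,interpolation=cv2.INTER_CUBIC))
cv2.imwrite("pics/r2.png",cv2.resize(b[185:250,325:390],None,fx=8,fy=8,interpolation=cv2.INTER_CUBIC))
E
```

```text
(no output)
```

View pics/f1.png

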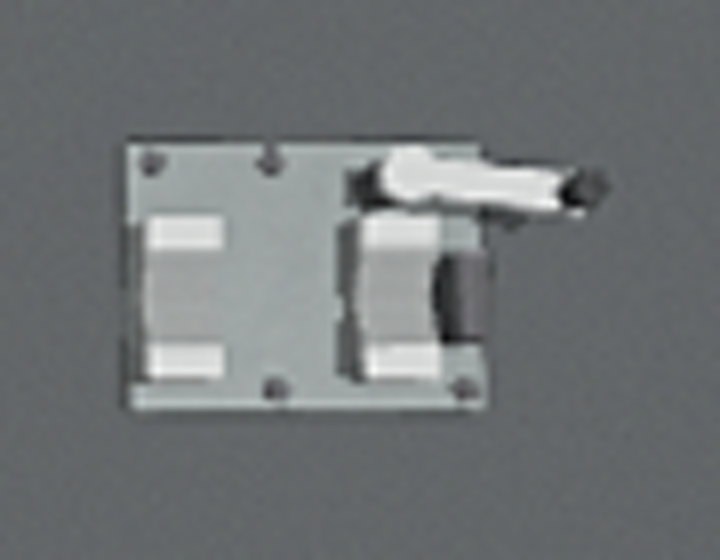

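View pics/r1.png

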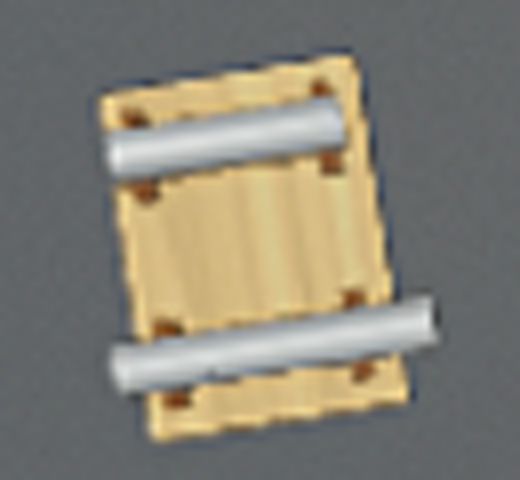

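View pics/f2.png

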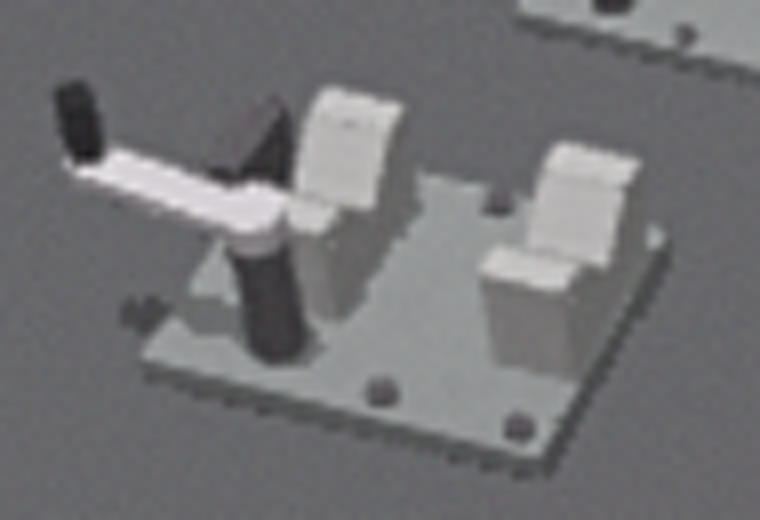

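View pics/r2.png

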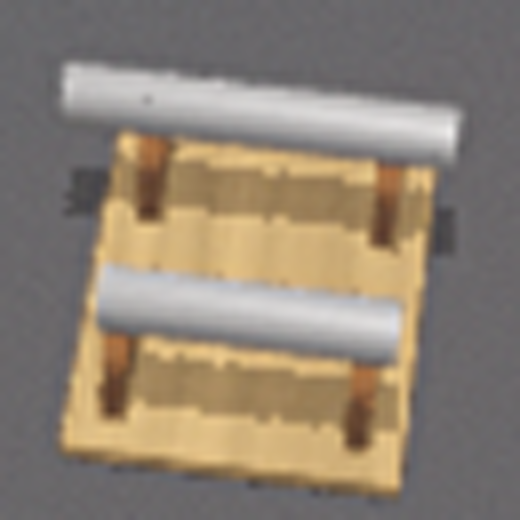

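```bash
cat > h.py <<'E'
import numpy as np,cv2
def load(n):
    d=np.load(f"pics/{n}.npz"); return {k:d[k] for k in d}
def ray(c,uv,z):
    uv=np.atleast_2d(np.array(uv,float)); 
    d=np.c_[(uv-c["K"][[0,1],[2,2]])/c["K"][0,0],np.ones(len(uv))]@c["R"]
    C=-c["R"].T@c["t"]; s=(z-C[2])/d[:,2]; return C+d*s[:,None]
def proj(c,X):
    p=np.atleast_2d(X)@c["R"].T+c["t"]; return (p@c["K"].T)[:,:2]/p[:,2:]
E
python3 - <<'E'
from h import *
t=load("top0"); s=load("scene0")
def m(c,box,f,name):
    x0,y0,x1,y1=box; im=c["color"][y0:y1,x0:x1].astype(int); mk=f(im).astype(np.uint8)
    n,l,st,ce=cv2.connectedComponentsWithStats(mk,connectivity=4)
    out=[]
    for i in range(1,n):
        if st[i,4]>25:
            ys,xs=np.where(l==i); r=cv2.minAreaRect(np.c_[xs+x0,ys+y0].astype(np.float32)); out.append((st[i,4],ce[i]+[x0,y0],r,cv2.boxPoints(r)))
    return out
pin=lambda im:(im.min(2)>125)&(im.max(2)-im.min(2)<35)
for c,box,nm in((t,(265,185,325,235),"top"),(s,(328,188,388,246),"scene")):
    for a,ce,r,b in m(c,box,pin,nm):
        z=.042
        e=sorted([((b[i]+b[(i+1)%4])/2) for i in range(4)],key=lambda p:0)
        P=ray(c,e,z); L=[np.linalg.norm(P[0]-P[2]),np.linalg.norm(P[1]-P[3])]; k=int(L[1]>L[0])
        d=P[k]-P[k+2]; print(nm,a,ce.round(1),"center",ray(c,ce,z)[0].round(4),"L/W",np.round(L,4),"yaw",np.degrees(np.arctan2(d[1],d[0])).round(1), P[[k,k+2]].round(4).tolist())
# fixture
print("tops (z .052)")
for a,ce,r,b in m(t,(368,190,415,225),lambda im:im.min(2)>195,""):
    print(a,ce.round(2),ray(t,ce,.052)[0].round(4),np.round(ray(t,b,.052)[:,:2],4).tolist())
print("keeper z .069")
# base corners by hand from 8x crop
cs=np.array([[127,145],[480,145],[487,408],[130,410]])/8+[355,170]-.45
print(ray(t,cs,.012).round(4).tolist())
cs=np.array([[145,215],[223,215],[223,250],[147,250],[147,343],[223,343],[223,378],[147,378],[360,215],[440,215],[440,378],[363,378]])/8+[355,170]-.45
print(ray(t,cs,.052).round(4).tolist())
E
```

```text
top 179 [287.7 196.7] center [0.5387 0.1677 0.042 ] L/W [0.0179 0.0897] yaw -82.1 [[0.5447, 0.1236, 0.042], [0.5323, 0.2125, 0.042]]
top 241 [293.8 222.7] center [0.46   0.1509 0.042 ] L/W [0.0177 0.1212] yaw -82.6 [[0.4678, 0.0908, 0.042], [0.4521, 0.211, 0.042]]
scene 339 [357.4 198.3] center [0.4565 0.1539 0.042 ] L/W [0.1226 0.0232] yaw -82.9 [[0.464, 0.0916, 0.042], [0.4489, 0.2132, 0.042]]
scene 268 [355.8 223.4] center [0.5363 0.1701 0.042 ] L/W [0.0875 0.0222] yaw -82.5 [[0.5424, 0.126, 0.042], [0.531, 0.2127, 0.042]]
tops (z .052)
55 [408.65 191.82] [ 0.5424 -0.1935  0.052 ] [[0.5483, -0.177], [0.5474, -0.2095], [0.5355, -0.209], [0.5364, -0.1765]]
35 [377.89 198.54] [ 0.5249 -0.1015  0.052 ] [[0.5298, -0.0902], [0.5292, -0.1139], [0.5202, -0.1136], [0.5209, -0.0899]]
35 [404.89 198.46] [ 0.523  -0.1815  0.052 ] [[0.5276, -0.1702], [0.527, -0.1938], [0.518, -0.1934], [0.5187, -0.1698]]
35 [377.89 214.54] [ 0.4774 -0.0997  0.052 ] [[0.4823, -0.0884], [0.4816, -0.112], [0.4728, -0.1117], [0.4734, -0.0881]]
34 [405.15 214.59] [ 0.4751 -0.1801  0.052 ] [[0.4801, -0.1681], [0.4795, -0.1917], [0.4706, -0.1913], [0.4713, -0.1677]]
keeper z .069
[[0.5619, -0.0859, 0.012], [0.5581, -0.2214, 0.012], [0.4571, -0.2194, 0.012], [0.4599, -0.0832, 0.012]]
[[0.5316, -0.0863, 0.052], [0.5308, -0.1152, 0.052], [0.5178, -0.1147, 0.052], [0.5186, -0.0866, 0.052], [0.4841, -0.0853, 0.052], [0.4833, -0.1134, 0.052], [0.4704, -0.1128, 0.052], [0.4711, -0.0848, 0.052], [0.5294, -0.1659, 0.052], [0.5286, -0.1955, 0.052], [0.4682, -0.1928, 0.052], [0.469, -0.1644, 0.052]]
```

```bash
python3 - <<'E'
from h import *
s=load("scene0");t=load("top0")
cs=np.array([[545,457],[668,238],[143,350]])/8+[185,160]-.45
P=ray(s,cs,.012); print(P.round(4).tolist())
# knob top center & base: two-view
k_top=np.array([585,188])/8+[355,170]-.45
for z in (.069,.095): print("knob top view",z,ray(t,k_top,z).round(4))
ks=np.array([[73,88],[90,158]])/8+[185,160]-.45
print("scene knob top",ray(s,ks[0],.095).round(4),"base",ray(s,ks[1],.069).round(4))
# project hypothesised fixture points from the top estimate
th=-.026;R=np.array([[np.cos(th),-np.sin(th)],[np.sin(th),np.cos(th)]])
o=np.array([.500,-.1405]);f=lambda x,y,z:[*(o+R@[x,y]),z]
for q in ([.062,.056,.012],[-.042,.056,.012],[.062,-.08,.012]): print(np.round(f(*q),4))
print("pivot",np.round(f(.044,-.04,.061),4), ray(t,np.array([[405,178]])/8+[355,170]-.45,.069).round(4))
E
```

```text
[[0.5628, -0.08, 0.012], [0.4638, -0.0783, 0.012], [0.5578, -0.2166, 0.012]]
knob top view 0.069 [[ 0.5358 -0.2448  0.069 ]]
knob top view 0.095 [[ 0.5337 -0.2374  0.095 ]]
scene knob top [[ 0.5325 -0.2374  0.095 ]] base [[ 0.5354 -0.2352  0.069 ]]
[ 0.5634 -0.0861  0.012 ]
[ 0.4595 -0.0834  0.012 ]
[ 0.5599 -0.2221  0.012 ]
pivot [ 0.5429 -0.1816  0.061 ] [[ 0.5413 -0.1794  0.069 ]]
```

```bash
cat >> h.py <<'E'
from scipy.spatial.transform import Rotation as Ro
def goto(xyz,yaw_deg):
    "tool-frame travel and dr from now to tool-down pose with jaw(y) direction at yaw"
    from workcell import bot
    o=bot.get_obs(); R0=Ro.from_quat(o["tool_rot"]); a=np.radians(yaw_deg)
    y=np.array([np.cos(a),np.sin(a),0]); z=np.array([0,0,-1.]); x=np.cross(y,z)
    R1=Ro.from_matrix(np.c_[x,y,z]); 
    print("t",round(o["clock"],2),"eef",o["eef_pos"].round(4),"F",o["ft_force"].round(2),"w",round(o["grip_width"],4),"q",o["joint_pos"].round(3), "yaw",np.degrees(np.arctan2(*R0.as_matrix()[[1,0],1])).round(2))
    print("travel",R0.inv().apply(np.array(xyz)-o["eef_pos"]).round(4),"dr",(R0.inv()*R1).as_rotvec().round(4))
E
python3 -c "
from h import *
goto([.4595,.1406,.13],7.4)"
```

```text
t 0.1 eef [0.1176 0.4854 0.2305] F [ 1.09  0.44 -0.2 ] w 0.0854 q [ 1.333  0.241  0.004  1.335 -0.     1.571] yaw 76.37
travel [-0.4135 -0.2544  0.101 ] dr [-1.6000e-03  1.1000e-03  1.2038e+00]
```

```bash
python3 -m crank '{"dr":[[0,0,0.15],[0,0,0.3],[0,0,0.45],[0,0,0.6],[0,0,0.75],[0,0,0.9],[0,0,1.05],[-0.0016,0.0011,1.204],[-0.0016,0.0011,1.204],[-0.0016,0.0011,1.204]],"travel":[[-0.045,-0.028,0],[-0.09,-0.056,0],[-0.14,-0.085,0],[-0.19,-0.115,0.01],[-0.24,-0.15,0.02],[-0.29,-0.18,0.04],[-0.34,-0.21,0.06],[-0.39,-0.24,0.08],[-0.4135,-0.2544,0.101],[-0.4135,-0.2544,0.101]],"hand":[0.06,0.06,0.06,0.06,0.06,0.06,0.06,0.06,0.06,0.06]}'; python3 -c "
from h import *
goto([.4595,.1406,.024],7.4)"
```

```text
clock: 1.35
eef_pos: [0.4592, 0.1393, 0.1282]
tool_rot: [0.661, 0.75, -0.001, -0.002]
ft_force: [-0.2, -0.2, -0.1]
grip_width: 0.0599
t 1.35 eef [0.4592 0.1393 0.1282] F [-0.22 -0.21 -0.12] w 0.0599 q [ 0.294  0.277 -0.228  1.07   0.002  1.739] yaw 7.17
travel [0.0011 0.0009 0.1042] dr [-0.0039 -0.0009 -0.004 ]
```

```bash
cat > snap.py <<'E'
import sys
from h import *
from workcell import eyes
# name cam x0 y0 x1 y1
n,cam,x0,y0,x1,y1=sys.argv[1],sys.argv[2],*map(int,sys.argv[3:7])
c=eyes.camera(cam); np.savez(f"pics/{n}.npz",**c)
a=c["color"][y0:y1,x0:x1,::-1]; f=min(800/a.shape[1],600/a.shape[0]);f=int(f)
cv2.imwrite(f"pics/{n}.png",cv2.resize(a,None,fx=f,fy=f,interpolation=cv2.INTER_CUBIC)); print("scale",f)
E
python3 snap.py a1 scene 300 120 420 240; python3 snap.py a2 top 250 150 350 250
```

```text
scale 5
scale 6
```

View pics/a1.png

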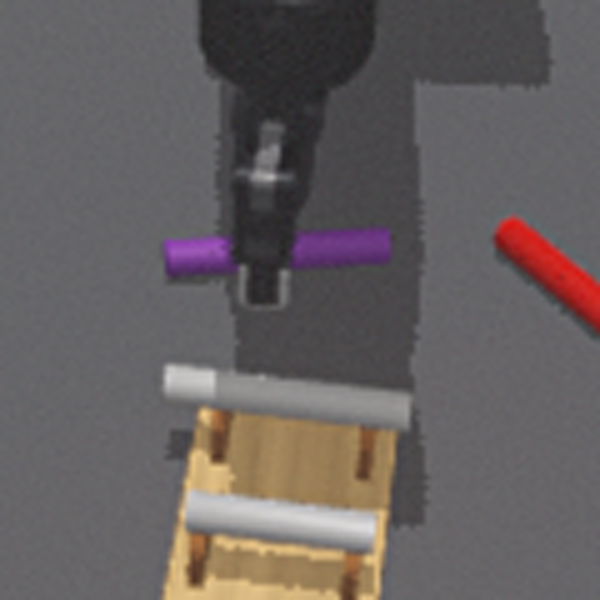

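View pics/a2.png

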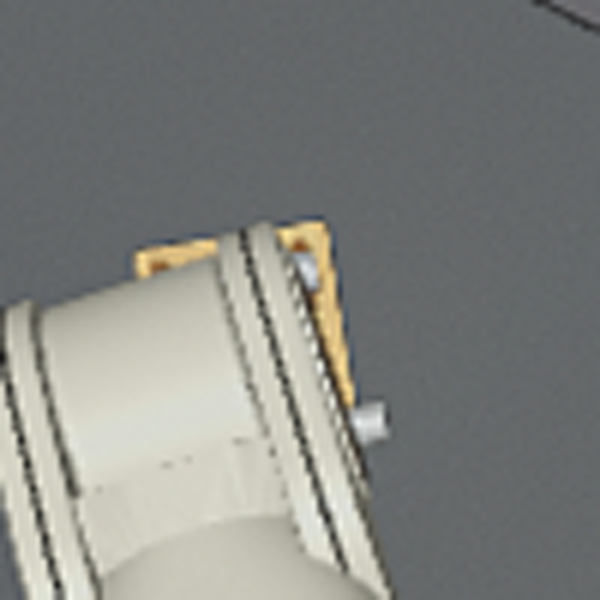

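The scene view shows the fingertip at about (353,180), approaching just above the long pin, left of its middle as planned. Now I'll descend and close.

```bash
python3 -m crank '{"dr":[[-0.004,0,-0.004],[-0.004,0,-0.004],[-0.004,0,-0.004],[-0.004,0,-0.004],[-0.004,0,-0.004]],"travel":[[0.001,0.001,0.03],[0.001,0.001,0.06],[0.001,0.001,0.085],[0.001,0.001,0.103],[0.001,0.001,0.103]],"hand":[0.06,0.06,0.06,0.06,0.06]}'
python3 -m crank '{"dr":[[0,0,0],[0,0,0],[0,0,0],[0,0,0],[0,0,0],[0,0,0]],"travel":[[0,0,0],[0,0,0],[0,0,0],[0,0,0],[0,0,0],[0,0,0]],"hand":[0.04,0.028,0.015,0.015,0.015,0.015]}'
```

```text
clock: 2.08
eef_pos: [0.4591, 0.1435, 0.027]
tool_rot: [0.658, 0.753, 0.001, 0.0]
ft_force: [-0.0, -0.5, 0.7]
grip_width: 0.0599
clock: 2.82
eef_pos: [0.4619, 0.1431, 0.0285]
tool_rot: [0.659, 0.753, 0.004, 0.001]
ft_force: [0.6, 0.7, 6.1]
grip_width: 0.0182
```

Width 18.2 mm with a 6 N upward force suggests the pads sit a little high on the pin. I'll open, go lower and regrip.

```bash
python3 -m crank '{"dr":[[0,0,0],[0,0,0],[0,0,0],[0,0,0],[0,0,0]],"travel":[[0,0,0],[0,0,0],[0,0,0.004],[0,0,0.007],[0,0,0.007]],"hand":[0.03,0.04,0.04,0.04,0.04]}'
python3 -c "
from h import *
goto([.4600,.1406,.021],7.4)"
```

```text
clock: 3.45
eef_pos: [0.4602, 0.1424, 0.0198]
tool_rot: [0.659, 0.753, 0.002, 0.001]
ft_force: [0.6, 0.4, -0.0]
grip_width: 0.0398
t 3.45 eef [0.4602 0.1424 0.0198] F [ 0.61  0.37 -0.02] w 0.0398 q [ 3.000e-01  4.080e-01 -3.700e-01  7.900e-01  1.000e-03  1.737e+00] yaw 7.62
travel [-0.0018 -0.0004 -0.0012] dr [ 0.0035 -0.0015  0.0038]
```

```bash
python3 snap.py a3 scene 300 120 420 240
```

```text
scale 5
```

View pics/a3.png

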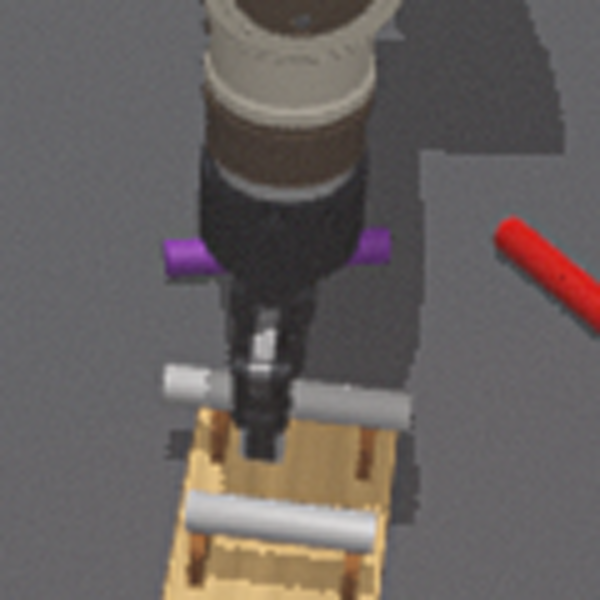

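The pin is unmoved, and the fingers straddle it at about (352,200). Closing.

```bash
python3 -m crank '{"dr":[[0,0,0],[0,0,0],[0,0,0],[0,0,0],[0,0,0]],"travel":[[0,0,0],[0,0,0],[0,0,0],[0,0,0],[0,0,0]],"hand":[0.028,0.015,0.015,0.015,0.015]}'
python3 -m crank '{"dr":[[0,0,0],[0,0,0],[0,0,0],[0,0,0]],"travel":[[0,0,-0.015],[0,0,-0.045],[0,0,-0.085],[0,0,-0.085]],"hand":[0.015,0.015,0.015,0.015]}'
python3 snap.py a4 scene 280 80 440 240
python3 -c "
from h import *
goto([.4600,.1406,.12],7.4)"
```

```text
clock: 4.12
eef_pos: [0.4618, 0.1428, 0.0207]
tool_rot: [0.659, 0.752, 0.003, 0.002]
ft_force: [3.9, -0.1, -0.6]
grip_width: 0.0183
clock: 4.62
eef_pos: [0.4613, 0.1429, 0.1082]
tool_rot: [0.658, 0.753, 0.004, 0.002]
ft_force: [0.4, 0.7, -2.3]
grip_width: 0.0183
scale 3
t 4.67 eef [0.46   0.1425 0.1063] F [ 0.28 -0.06 -2.71] w 0.0183 q [ 3.000e-01  2.950e-01 -2.660e-01  1.004e+00  1.000e-03  1.737e+00] yaw 7.63
travel [-0.0018 -0.0002 -0.0137] dr [ 0.0054 -0.0021  0.004 ]
```

View pics/a4.png

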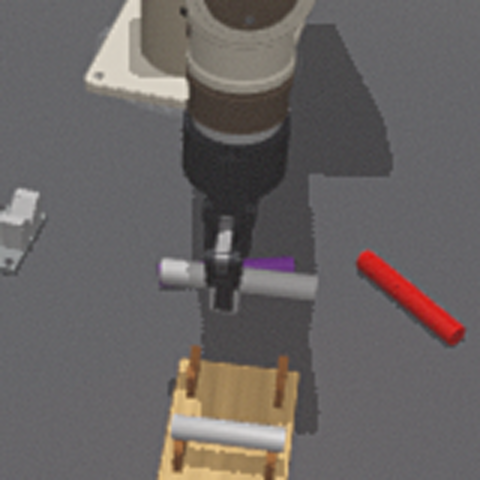

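The pin is held with about 2.7 N of weight. It extends from about (333,170) to (385,176) in the scene view, and its centre is about 9.7 mm to the +y side of the fingers. Next I'll move over the fixture.

```bash
python3 -c "
from h import *
goto([.5006,-.131,.125],-1.5)"
```

```text
t 4.67 eef [0.46   0.1425 0.1063] F [ 0.28 -0.06 -2.71] w 0.0183 q [ 3.000e-01  2.950e-01 -2.660e-01  1.004e+00  1.000e-03  1.737e+00] yaw 7.63
travel [-0.2764  0.004  -0.0193] dr [ 0.0053 -0.0025  0.1594]
```

```bash
python3 -m crank '{"dr":[[0,0,0.02],[0,0,0.05],[0,0,0.08],[0,0,0.11],[0,0,0.14],[0.004,-0.002,0.159],[0.005,-0.0025,0.159],[0.005,-0.0025,0.159],[0.005,-0.0025,0.159]],"travel":[[-0.02,0,-0.019],[-0.06,0,-0.019],[-0.1,0,-0.019],[-0.15,0.002,-0.019],[-0.2,0.003,-0.019],[-0.24,0.004,-0.019],[-0.265,0.004,-0.019],[-0.276,0.004,-0.019],[-0.276,0.004,-0.019]],"hand":[0.015,0.015,0.015,0.015,0.015,0.015,0.015,0.015,0.015]}'
python3 -c "
from h import *
goto([.5006,-.131,.05],-1.5)"
python3 snap.py b1 scene 160 100 320 240;python3 snap.py b2 top 340 150 440 240
```

```text
clock: 5.8
eef_pos: [0.4996, -0.1304, 0.1226]
tool_rot: [0.717, 0.698, -0.001, -0.001]
ft_force: [-0.6, 0.1, -1.9]
grip_width: 0.0183
t 5.8 eef [ 0.4996 -0.1304  0.1226] F [-0.62  0.11 -1.9 ] w 0.0183 q [-0.255  0.349 -0.141  1.085 -0.     1.342] yaw -1.54
travel [-0.0006  0.0013  0.0726] dr [-0.0035 -0.0007 -0.0006]
scale 4
scale 6
```

View pics/b1.png

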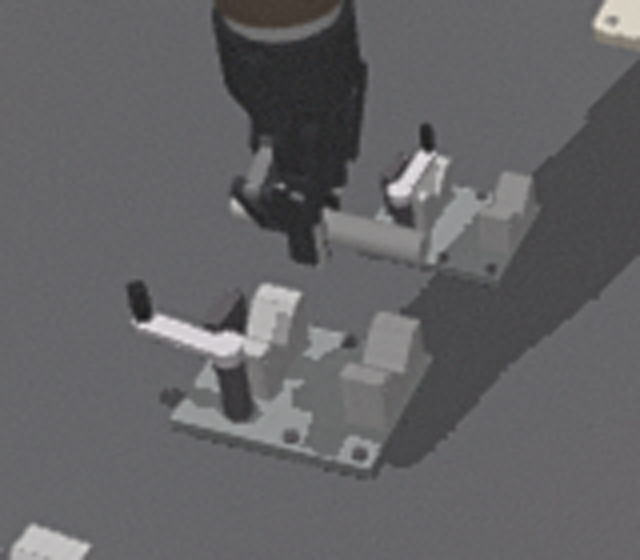

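View pics/b2.png

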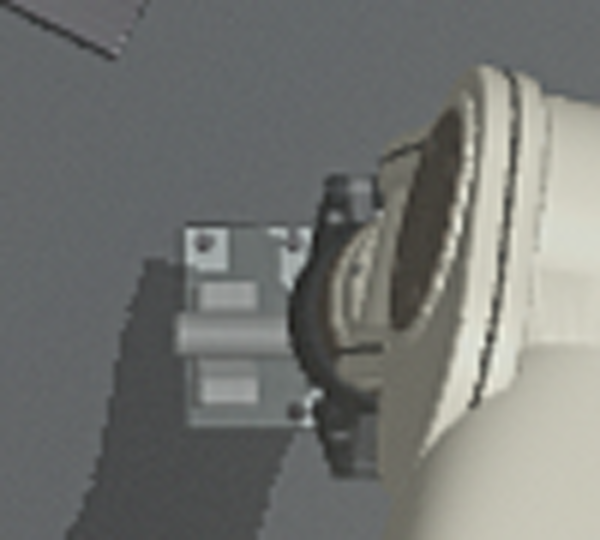

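```bash
python3 -c "
from h import *
t=load('b2');s=load('b1')
z=.1226+.0213
a=ray(t,np.array([[176,334],[285,336]])/6+[340,150]-.4,z);print(a.round(4))
b=ray(s,np.array([[424,244],[330,228]])/4+[160,100]-.4,z);print(b.round(4))
print('supports top', ray(t,np.array([[228,295],[229,389]])/6+[340,150]-.4,.052).round(4))
print('supports scene: near top face corners',ray(s,np.array([[342,374],[385,385],[398,372],[366,362]])/4+[160,100]-.4,.052).round(4))
"
```

```text
[[ 0.5008 -0.0627  0.1439]
 [ 0.4985 -0.1121  0.1439]]
[[ 0.4979 -0.061   0.1439]
 [ 0.501  -0.1187  0.1439]]
supports top [[ 0.5243 -0.1007  0.052 ]
 [ 0.4777 -0.0994  0.052 ]]
supports scene: near top face corners [[ 0.529  -0.1096  0.052 ]
 [ 0.53   -0.0811  0.052 ]
 [ 0.5174 -0.0778  0.052 ]
 [ 0.5151 -0.0996  0.052 ]]
```

Pin end measures at world y ≈ -0.062 and its centre at fixture y ≈ +15 to +18 mm, in line with the V within about 2 mm. Lowering.

```bash
python3 -m crank '{"dr":[[-0.003,0,0],[-0.003,0,0],[-0.003,0,0],[-0.003,0,0]],"travel":[[0,0.001,0.03],[0,0.001,0.06],[0,0.001,0.08],[0,0.001,0.08]],"hand":[0.015,0.015,0.015,0.015]}'
python3 -c "
from h import *
goto([.5006,-.131,.027],-1.5)"
```

```text
clock: 6.4
eef_pos: [0.4998, -0.129, 0.0423]
tool_rot: [0.716, 0.699, -0.0, -0.001]
ft_force: [-0.4, -0.3, -2.9]
grip_width: 0.0184
t 6.4 eef [ 0.4998 -0.129   0.0423] F [-0.42 -0.3  -2.86] w 0.0184 q [-0.253  0.436 -0.247  0.89   0.     1.342] yaw -1.38
travel [-0.002   0.0008  0.0153] dr [-0.002  -0.0009  0.0021]
```

```bash
python3 -m crank '{"dr":[[0,0,0.002],[0,0,0.002],[0,0,0.002],[0,0,0.002]],"travel":[[-0.004,0.0008,0],[-0.004,0.0008,0.005],[-0.004,0.0008,0.01],[-0.004,0.0008,0.01]],"hand":[0.015,0.015,0.015,0.015]}'
python3 snap.py b3 scene 160 100 320 240
python3 -m crank '{"dr":[[0,0,0],[0,0,0]],"travel":[[0,0,0.003],[0,0,0.003]],"hand":[0.015,0.015]}'
```

```text
clock: 6.9
eef_pos: [0.5021, -0.1347, 0.0336]
tool_rot: [0.717, 0.697, 0.001, 0.001]
ft_force: [-0.1, 0.6, -2.7]
grip_width: 0.0185
scale 4
clock: 7.2
eef_pos: [0.5022, -0.1347, 0.0306]
tool_rot: [0.717, 0.697, 0.001, 0.001]
ft_force: [0.4, -0.2, -2.8]
grip_width: 0.0183
```

View pics/b3.png

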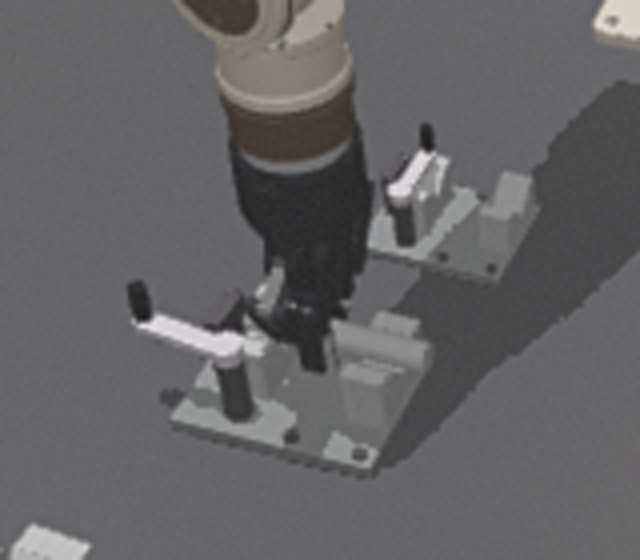

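```bash
python3 -m crank '{"dr":[[0,0,0],[0,0,0]],"travel":[[0.003,0,0.0015],[0.003,0,0.0025]],"hand":[0.015,0.015]}'
python3 -m crank '{"dr":[[0,0,0],[0,0,0]],"travel":[[0,0,0.001],[0,0,0.001]],"hand":[0.015,0.015]}'
```

```text
clock: 7.45
eef_pos: [0.5025, -0.1315, 0.0283]
tool_rot: [0.717, 0.697, 0.001, 0.001]
ft_force: [-0.8, 0.6, -1.6]
grip_width: 0.0182
clock: 7.7
eef_pos: [0.5025, -0.1315, 0.028]
tool_rot: [0.717, 0.697, 0.001, 0.001]
ft_force: [-3.0, 0.7, 4.0]
grip_width: 0.018
```

```bash
python3 -m crank '{"dr":[[0,0,0],[0,0,0],[0,0,0]],"travel":[[0,-0.0015,0],[0,-0.0015,0.0005],[0,-0.0015,0.0005]],"hand":[0.015,0.015,0.015]}'
```

```text
clock: 8.07
eef_pos: [0.5011, -0.1319, 0.0269]
tool_rot: [0.717, 0.697, 0.001, 0.001]
ft_force: [-1.9, -0.0, 2.4]
grip_width: 0.0186
```

z matches the seated height (0.0267 expected). Releasing.

```bash
python3 -m crank '{"dr":[[0,0,0],[0,0,0],[0,0,0],[0,0,0],[0,0,0]],"travel":[[0,0,0],[0,0,0],[0,0,0],[0,0,0],[0,0,0]],"hand":[0.022,0.03,0.045,0.045,0.045]}'
python3 -m crank '{"dr":[[0,0,0],[0,0,0],[0,0,0],[0,0,0],[0,0,0],[0,0,0],[0,0,0]],"travel":[[0,0,-0.03],[0,0,-0.08],[0,0,-0.12],[0.06,0,-0.12],[0.12,0,-0.12],[0.18,0,-0.12],[0.18,0,-0.12]],"hand":[0.045,0.045,0.045,0,0,0,0]}'
python3 snap.py c1 scene 160 120 320 240;python3 snap.py c2 top 340 150 440 240
```

```text
clock: 8.7
eef_pos: [0.5011, -0.1317, 0.0269]
tool_rot: [0.717, 0.697, 0.001, 0.001]
ft_force: [-0.1, -0.3, -1.0]
grip_width: 0.045
clock: 9.57
eef_pos: [0.5057, 0.0521, 0.1469]
tool_rot: [0.714, 0.7, 0.001, 0.001]
ft_force: [-0.6, -1.1, -0.4]
grip_width: -0.0001
scale 5
scale 6
```

View pics/c1.png

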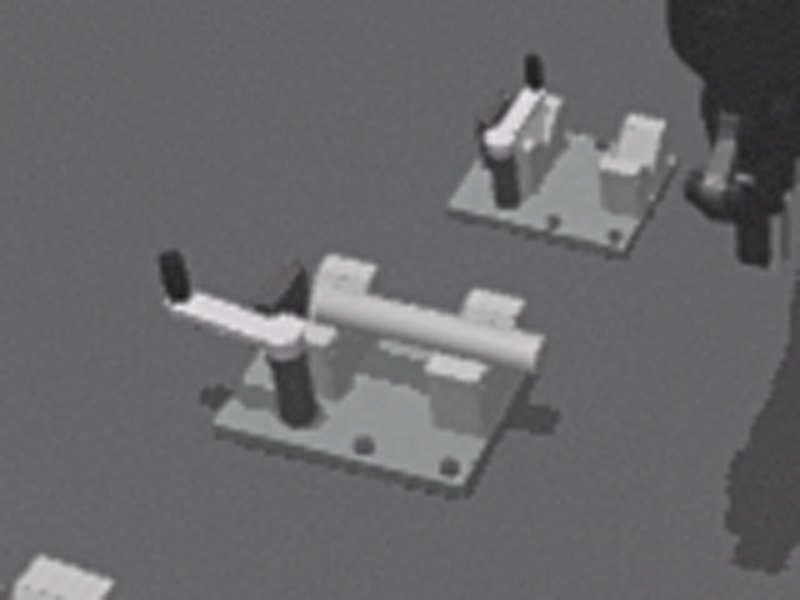

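View pics/c2.png

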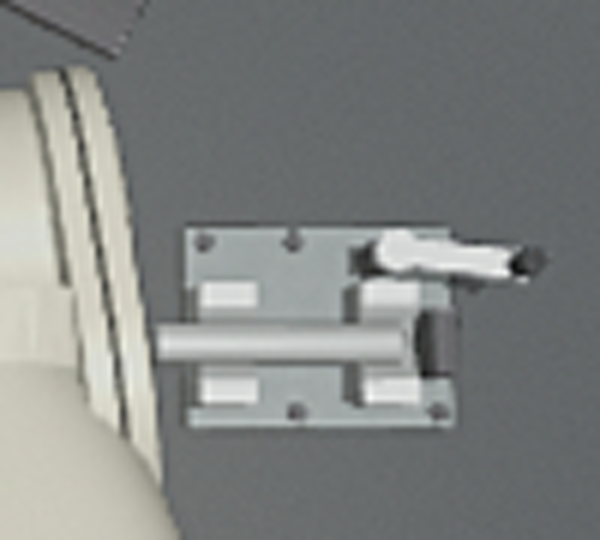

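The pin lies in both Vs, from crop (157,341) to (410,343) in the top view, about 15 mm short of the stop, with the keeper open. Next I'll bring the shut fingers down behind its open end.

```bash
python3 -c "
from h import *
goto([.503,-.030,.040],-1.5)"
```

```text
t 9.68 eef [0.5056 0.0487 0.1467] F [ 0.38 -0.83 -0.37] w -0.0003 q [ 9.700e-02  3.080e-01 -1.320e-01  1.129e+00 -1.000e-03  1.694e+00] yaw -1.49
travel [-0.0787 -0.0008  0.1068] dr [0.0023 0.0011 0.0001]
```

```bash
python3 -m crank '{"dr":[[0,0,0],[0,0,0],[0.002,0.001,0],[0.002,0.001,0],[0.002,0.001,0]],"travel":[[-0.04,-0.001,0.02],[-0.075,-0.001,0.05],[-0.079,-0.001,0.09],[-0.079,-0.001,0.106],[-0.079,-0.001,0.106]],"hand":[0,0,0,0,0]}'
python3 snap.py c3 scene 180 120 320 230
python3 -c "
from h import *
goto([.503,-.045,.040],-1.5)"
```

```text
clock: 10.3
eef_pos: [0.5011, -0.0326, 0.0394]
tool_rot: [0.718, 0.696, -0.001, -0.001]
ft_force: [0.1, 0.9, 0.4]
grip_width: 0.0001
scale 5
t 10.35 eef [ 0.5023 -0.0322  0.0405] F [-0.31 -0.48  0.23] w -0.0002 q [-0.064  0.416 -0.285  0.87   0.     1.537] yaw -1.76
travel [-0.0127  0.0011  0.0005] dr [-0.0008 -0.0003 -0.0045]
```

View pics/c3.png

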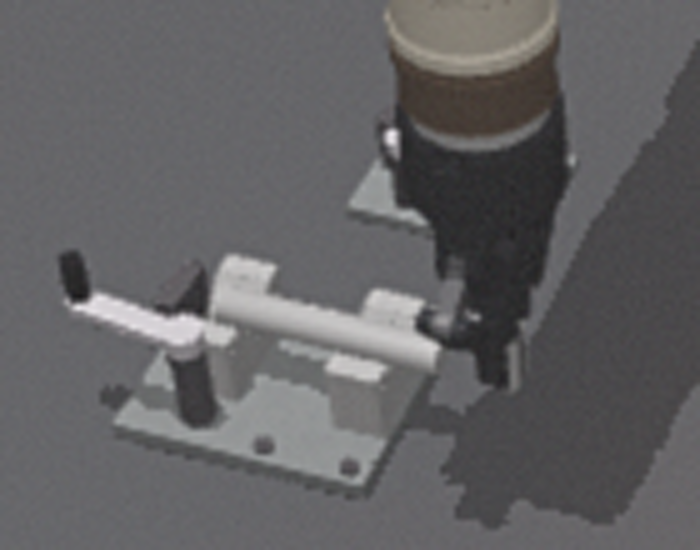

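```bash
python3 -m crank '{"dr":[[0,0,0],[0,0,0],[0,0,0],[0,0,0],[0,0,0],[0,0,0],[0,0,0],[0,0,0]],"travel":[[-0.004,0,0],[-0.008,0,0],[-0.012,0,0],[-0.014,0,0],[-0.016,0,0],[-0.018,0,0],[-0.02,0,0],[-0.021,0,0]],"hand":[0,0,0,0,0,0,0,0]}'
python3 snap.py c4 scene 180 120 320 230
```

```text
clock: 11.35
eef_pos: [0.5023, -0.0518, 0.0408]
tool_rot: [0.717, 0.697, 0.0, 0.0]
ft_force: [-0.0, 0.8, 0.1]
grip_width: 0.0001
scale 5
```

View pics/c4.png

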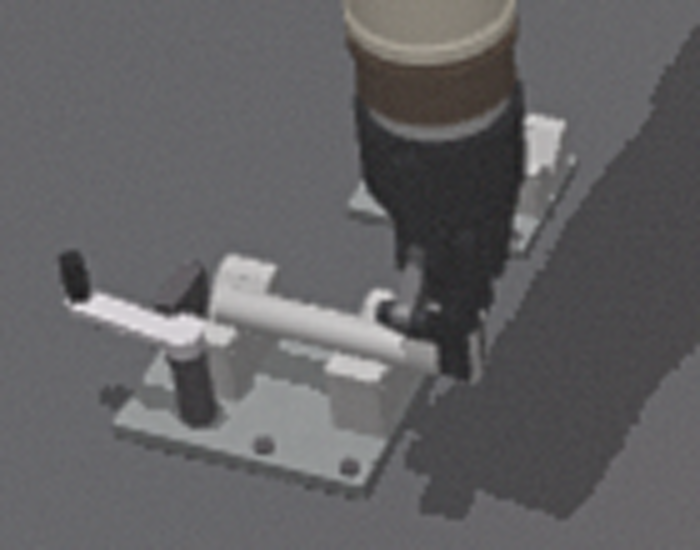

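At contact (TCP y ≈ -0.052, crop (440,360)). Pushing slowly; home is expected near y ≈ -0.067.

```bash
python3 -m crank '{"dr":[[0,0,0],[0,0,0],[0,0,0],[0,0,0],[0,0,0],[0,0,0],[0,0,0],[0,0,0]],"travel":[[-0.0015,0,0],[-0.003,0,0],[-0.0045,0,0],[-0.006,0,0],[-0.0075,0,0],[-0.009,0,0],[-0.010,0,0],[-0.010,0,0]],"hand":[0,0,0,0,0,0,0,0]}'
```

```text
clock: 12.4
eef_pos: [0.502, -0.0619, 0.0408]
tool_rot: [0.717, 0.697, 0.0, 0.0]
ft_force: [1.5, 1.4, -0.8]
grip_width: 0.0001
```

```bash
python3 -m crank '{"dr":[[0,0,0],[0,0,0],[0,0,0]],"travel":[[-0.001,0,0],[-0.002,0,0],[-0.002,0,0]],"hand":[0,0,0]}'; python3 snap.py c5 scene 180 120 320 230
```

```text
clock: 12.78
eef_pos: [0.502, -0.0639, 0.0408]
tool_rot: [0.717, 0.697, 0.0, 0.0]
ft_force: [0.8, 1.2, -0.7]
grip_width: 0.0002
scale 5
```

View pics/c5.png

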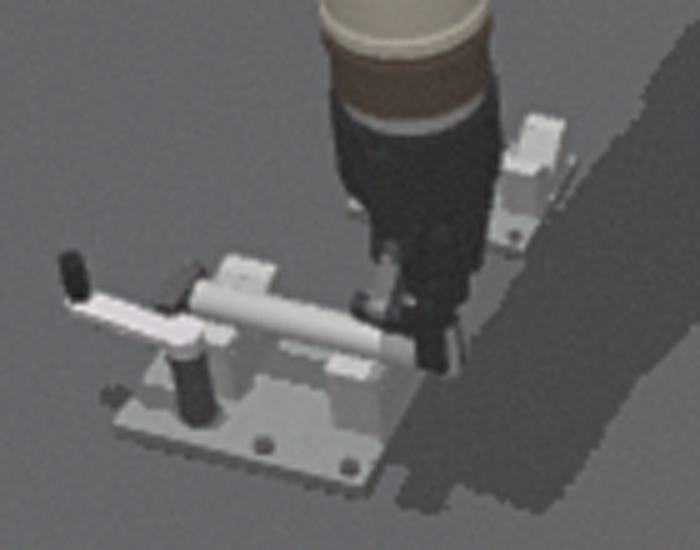

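```bash
python3 -m crank '{"dr":[[0,0,0],[0,0,0]],"travel":[[-0.001,0,0],[-0.001,0,0]],"hand":[0,0]}';python3 -m crank '{"dr":[[0,0,0],[0,0,0]],"travel":[[-0.001,0,0],[-0.001,0,0]],"hand":[0,0]}';python3 -m crank '{"dr":[[0,0,0],[0,0,0]],"travel":[[-0.0007,0,0],[-0.0007,0,0]],"hand":[0,0]}'
```

```text
clock: 13.08
eef_pos: [0.5019, -0.0648, 0.0408]
tool_rot: [0.717, 0.697, 0.0, 0.0]
ft_force: [0.4, 1.4, -0.2]
grip_width: 0.0002
clock: 13.32
eef_pos: [0.5019, -0.0658, 0.0408]
tool_rot: [0.717, 0.697, 0.0, 0.0]
ft_force: [1.0, 0.9, -0.5]
grip_width: -0.0003
clock: 13.58
eef_pos: [0.5019, -0.0665, 0.0408]
tool_rot: [0.717, 0.697, 0.0, 0.0]
ft_force: [0.4, 1.5, -0.7]
grip_width: 0.0004
```

```bash
python3 -m crank '{"dr":[[0,0,0],[0,0,0]],"travel":[[-0.0007,0,0],[-0.0007,0,0]],"hand":[0,0]}' | grep -E "eef|force";python3 -m crank '{"dr":[[0,0,0],[0,0,0]],"travel":[[-0.0007,0,0],[-0.0007,0,0]],"hand":[0,0]}'| grep -E "eef|force"; python3 snap.py c6 scene 200 150 270 200
```

```text
eef_pos: [0.5019, -0.0672, 0.0408]
ft_force: [0.7, 2.1, -0.0]
eef_pos: [0.5018, -0.0674, 0.0408]
ft_force: [1.0, 4.3, 0.3]
scale 11
```

View pics/c6.png

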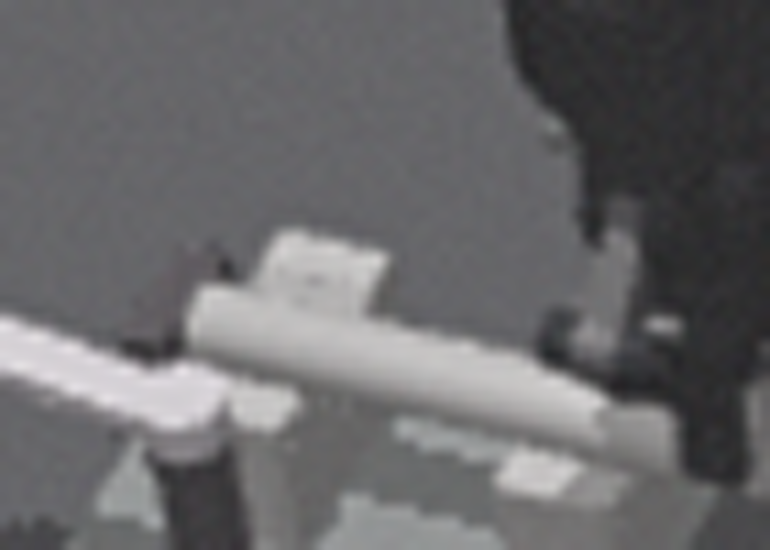

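```bash
python3 -m crank '{"dr":[[0,0,0],[0,0,0],[0,0,0]],"travel":[[-0.0007,0,0],[-0.0007,0,0],[-0.0007,0,0]],"hand":[0,0,0]}' | grep -E "eef|force";python3 -m crank '{"dr":[[0,0,0],[0,0,0],[0,0,0]],"travel":[[0.003,0,0],[0.006,0,0],[0.015,0,0]],"hand":[0,0,0]}'| grep -E "eef|force";python3 -m crank '{"dr":[[0,0,0],[0,0,0],[0,0,0],[0,0,0]],"travel":[[0.015,0,-0.03],[0.015,0,-0.08],[0.025,0,-0.12],[0.025,0,-0.12]],"hand":[0,0,0,0]}'; python3 snap.py d1 top 340 150 440 240; python3 snap.py d2 scene 180 150 260 210
```

```text
eef_pos: [0.5018, -0.0674, 0.0408]
ft_force: [1.2, 6.4, -0.2]
eef_pos: [0.502, -0.0538, 0.0407]
ft_force: [-0.7, -0.6, 0.1]
clock: 15.38
eef_pos: [0.5055, -0.0281, 0.1645]
tool_rot: [0.717, 0.697, 0.003, 0.003]
ft_force: [0.4, -1.0, -0.2]
grip_width: 0.0
scale 6
scale 10
```

View pics/d1.png

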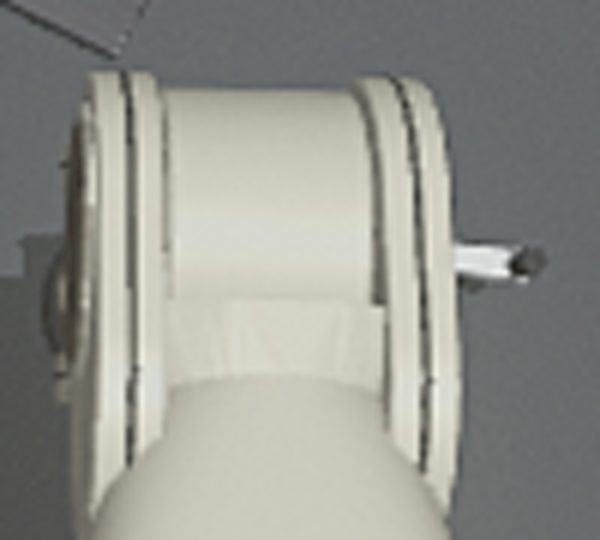

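View pics/d2.png

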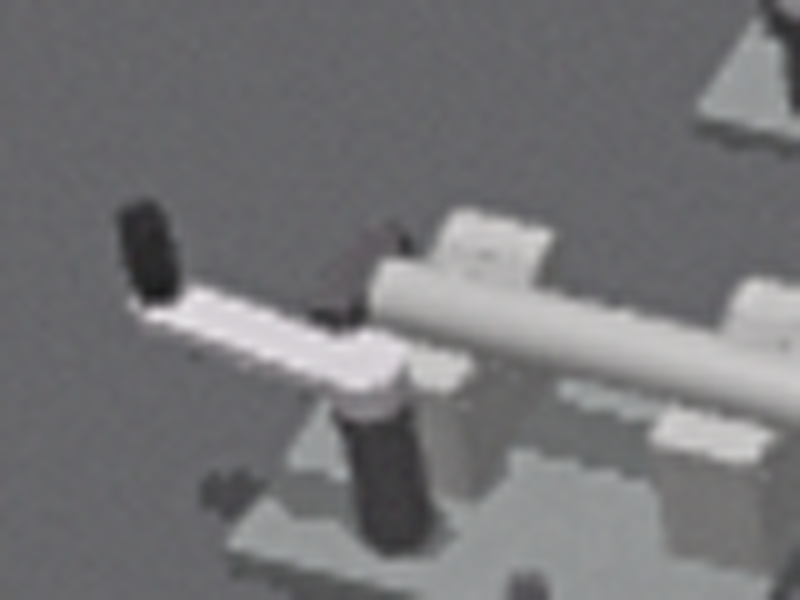

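The pin is home: the force rose while the position stalled at TCP y = -0.0674, and its end now meets the stop at crop (380,290). The keeper is still open at about 1.43 rad. I'll move to the outer side of the knob, rotating the tool so its side pushes tangentially.

```bash
cat >> h.py <<'E'
O=np.array([.5005,-.1384]);TH=-.026
def f2w(p): 
    c,s=np.cos(TH),np.sin(TH); return O+np.array([[c,-s],[s,c]])@np.array(p)
def kpose(th,d):
    p=np.array([.044,-.04])+.06*np.array([-np.cos(th),-np.sin(th)])-d*np.array([-np.sin(th),np.cos(th)])
    return f2w(p),np.degrees(th+TH)
E
python3 -c "
from h import *
p,y=kpose(1.43,.032);print(p,y);goto([*p,.15],y)"
```

```text
[ 0.5650397  -0.24401042] 80.44327443636757
t 15.47 eef [ 0.5027 -0.0284  0.1607] F [ 0.11 -0.05  0.03] w 0.0002 q [-0.056  0.289 -0.119  1.162  0.     1.542] yaw -1.58
travel [-0.2138  0.0682  0.0108] dr [ 8.0000e-04  5.0000e-04 -1.4316e+00]
```

```bash
python3 -m crank '{"dr":[[0,0,-0.1],[0,0,-0.26],[0,0,-0.42],[0,0,-0.58],[0,0,-0.74],[0,0,-0.9],[0,0,-1.06],[0,0,-1.22],[0,0,-1.38],[0.001,0,-1.432]],"travel":[[-0.02,0.008,0],[-0.05,0.018,0],[-0.08,0.028,0],[-0.11,0.038,0],[-0.14,0.048,0],[-0.17,0.058,0],[-0.2,0.068,0],[-0.214,0.068,0],[-0.214,0.068,0.01],[-0.214,0.068,0.01]],"hand":[0,0,0,0,0,0,0,0,0,0]}'
python3 -c "
from h import *
p,y=kpose(1.43,.032);goto([*p,.08],y)"
```

```text
clock: 16.73
eef_pos: [0.5627, -0.2442, 0.147]
tool_rot: [0.083, 0.997, 0.001, -0.003]
ft_force: [-1.7, -0.5, -0.1]
grip_width: 0.0003
t 16.73 eef [ 0.5627 -0.2442  0.147 ] F [-1.66 -0.47 -0.08] w 0.0003 q [-0.409  0.515  0.188  1.25  -0.    -0.244] yaw 80.51
travel [-0.0027  0.0005  0.067 ] dr [ 0.0012 -0.0067  0.0011]
```

```bash
python3 -m crank '{"dr":[[0,-0.006,0],[0,-0.006,0],[0,-0.006,0],[0,-0.006,0]],"travel":[[-0.002,0,0.02],[-0.002,0,0.05],[-0.002,0,0.066],[-0.002,0,0.066]],"hand":[0,0,0,0]}'
python3 snap.py e1 scene 160 110 280 210
python3 snap.py e2 top 370 160 450 240
python3 -c "
from h import *
p,y=kpose(1.43,.025);goto([*p,.078],y)"
```

```text
clock: 17.23
eef_pos: [0.5649, -0.2441, 0.082]
tool_rot: [0.083, 0.997, 0.001, 0.0]
ft_force: [0.2, -0.3, -0.1]
grip_width: 0.0001
scale 6
scale 7
t 17.32 eef [ 0.5669 -0.2448  0.0848] F [ 0.04 -0.83  0.71] w 0.0 q [-4.080e-01  5.600e-01  9.400e-02  1.099e+00  1.000e-03 -2.410e-01] yaw 80.44
travel [0.0091 0.0005 0.0068] dr [-0.0001  0.0058 -0.0001]
```

View pics/e1.png

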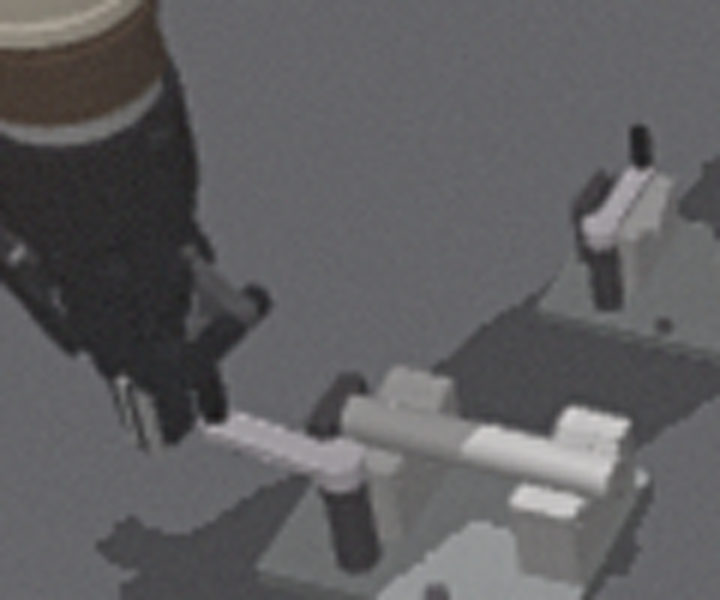

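View pics/e2.png

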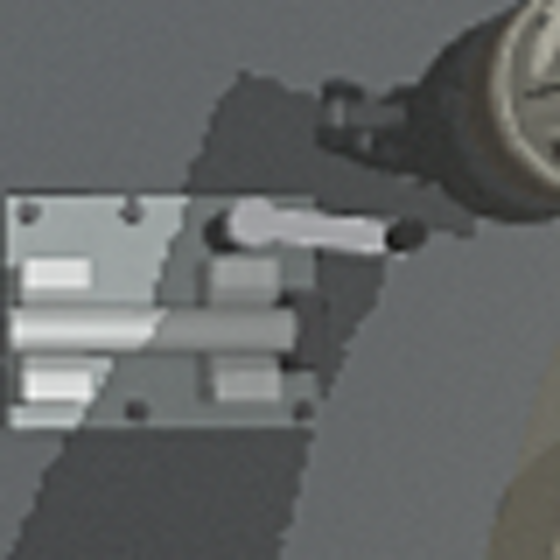

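The tip is beside the knob on the +x side, with the knob at crop (403,237) and the pin still against the stop. I'll compute the arc in tool axes.

```bash
cat >> h.py <<'E'
def table(ths,d,z):
    from workcell import bot
    o=bot.get_obs(); R0=Ro.from_quat(o["tool_rot"]); print(o["eef_pos"].round(4))
    for th in ths:
        p,yw=kpose(th,d); a=np.radians(yw)
        y=np.array([np.cos(a),np.sin(a),0]); zz=np.array([0,0,-1.]); R1=Ro.from_matrix(np.c_[np.cross(y,zz),y,zz])
        print(round(th,2),R0.inv().apply(np.array([*p,z])-o["eef_pos"]).round(4).tolist(),(R0.inv()*R1).as_rotvec().round(3).tolist())
E
python3 -c "
from h import *
table([1.43,1.33,1.23,1.13,1.03,.93,.83,.73],.017,.078)"
```

```text
[ 0.5669 -0.2448  0.0848]
1.43 [0.0171, 0.0005, 0.0067] [-0.0, 0.006, -0.0]
1.33 [0.0231, -0.0009, 0.0067] [0.0, 0.006, 0.1]
1.23 [0.0293, -0.0017, 0.0067] [0.0, 0.006, 0.2]
1.13 [0.0355, -0.0018, 0.0066] [0.001, 0.006, 0.3]
1.03 [0.0418, -0.0014, 0.0066] [0.001, 0.006, 0.4]
0.93 [0.0479, -0.0003, 0.0065] [0.001, 0.006, 0.5]
0.83 [0.0539, 0.0014, 0.0065] [0.002, 0.006, 0.6]
0.73 [0.0597, 0.0037, 0.0065] [0.002, 0.006, 0.7]
```

```bash
python3 -m crank '{"dr":[[0,0.003,0],[0,0.003,0],[0,0.003,0],[0,0.003,0.05],[0,0.003,0.1],[0,0.003,0.15],[0,0.003,0.2],[0,0.003,0.25],[0,0.003,0.3],[0,0.003,0.3]],"travel":[[0,0,0.005],[0.008,0.0005,0.005],[0.014,0.0005,0.005],[0.02,0,0.005],[0.023,-0.001,0.005],[0.026,-0.0013,0.005],[0.029,-0.0017,0.005],[0.0325,-0.0018,0.005],[0.0355,-0.0018,0.005],[0.0355,-0.0018,0.005]],"hand":[0,0,0,0,0,0,0,0,0,0]}'
python3 snap.py e3 scene 160 110 280 210
python3 -c "
from h import *
table([1.03,.93,.83,.73,.63,.53,.43,.33,.23],.017,.078)"
```

```text
clock: 18.58
eef_pos: [0.5312, -0.2406, 0.08]
tool_rot: [0.231, 0.973, 0.0, 0.002]
ft_force: [-0.1, -0.2, -0.2]
grip_width: 0.0003
scale 6
[ 0.5312 -0.2406  0.0799]
1.03 [0.0057, -0.0013, 0.0019] [0.001, 0.003, 0.101]
0.93 [0.0118, -0.0021, 0.0019] [0.001, 0.003, 0.201]
0.83 [0.0181, -0.0023, 0.0018] [0.002, 0.003, 0.301]
0.73 [0.0243, -0.0018, 0.0018] [0.002, 0.003, 0.401]
0.63 [0.0304, -0.0007, 0.0018] [0.002, 0.003, 0.501]
0.53 [0.0364, 0.001, 0.0018] [0.002, 0.003, 0.601]
0.43 [0.0422, 0.0032, 0.0018] [0.002, 0.002, 0.701]
0.33 [0.0478, 0.0061, 0.0018] [0.002, 0.002, 0.801]
0.23 [0.053, 0.0095, 0.0017] [0.002, 0.002, 0.901]
```

View pics/e3.png

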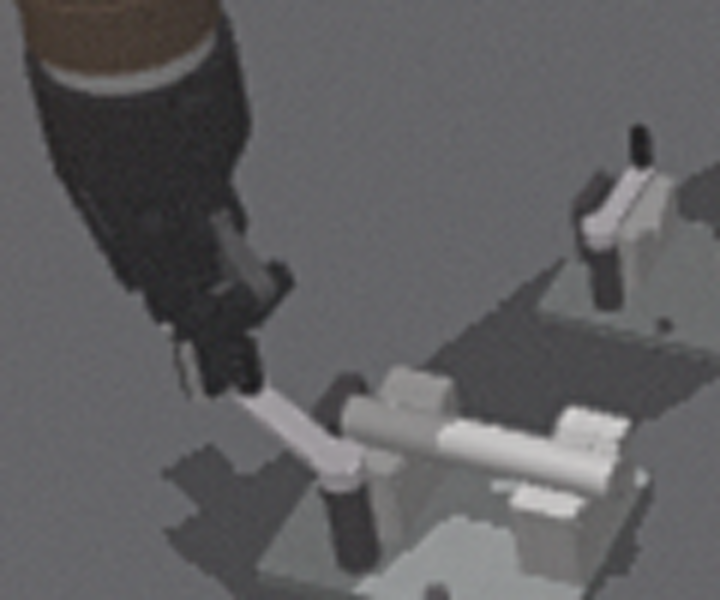

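The arm is swinging: the knob has moved to crop (250,375), with negligible force. Continuing.

```bash
python3 -m crank '{"dr":[[0,0.003,0.1],[0,0.003,0.2],[0,0.003,0.3],[0,0.003,0.4],[0,0.003,0.5],[0,0.003,0.6],[0,0.002,0.7],[0,0.002,0.8],[0,0.002,0.9],[0,0.002,0.9]],"travel":[[0.006,-0.0013,0.0015],[0.012,-0.002,0.0015],[0.018,-0.0023,0.0015],[0.0243,-0.0018,0.0015],[0.0304,-0.0007,0.0015],[0.0364,0.001,0.0015],[0.0422,0.0032,0.0015],[0.0478,0.006,0.0015],[0.053,0.0095,0.0015],[0.053,0.0095,0.0015]],"hand":[0,0,0,0,0,0,0,0,0,0]}'
python3 snap.py e4 scene 160 110 280 210
python3 -c "
from h import *
table([.13,.08,.03,0,-.03],.017,.078)"
```

```text
clock: 19.88
eef_pos: [0.4883, -0.2081, 0.0781]
tool_rot: [0.631, 0.776, 0.001, 0.0]
ft_force: [0.1, -0.9, -0.2]
grip_width: -0.0001
scale 6
[ 0.4884 -0.2083  0.0781]
0.13 [0.0061, -0.0017, 0.0001] [0.002, -0.001, 0.102]
0.08 [0.0092, -0.0021, 0.0001] [0.002, -0.001, 0.152]
0.03 [0.0123, -0.0025, 0.0001] [0.002, -0.001, 0.202]
0 [0.0141, -0.0026, 0.0001] [0.002, -0.001, 0.232]
-0.03 [0.016, -0.0026, 0.0001] [0.002, -0.001, 0.262]
```

View pics/e4.png

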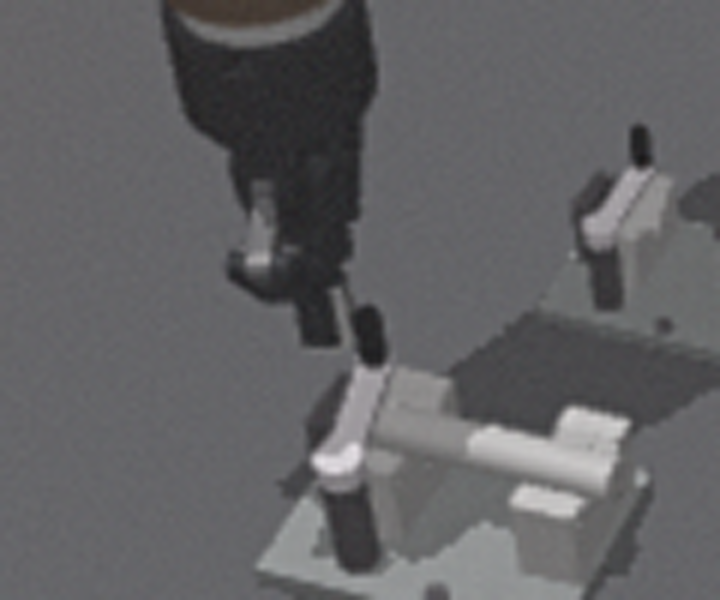

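```bash
python3 -m crank '{"dr":[[0,0,0.05],[0,0,0.1],[0,0,0.15],[0,0,0.2],[0,0,0.23],[0,0,0.23]],"travel":[[0.003,-0.001,0],[0.006,-0.0017,0],[0.009,-0.002,0],[0.0115,-0.0025,0],[0.013,-0.0026,0],[0.013,-0.0026,0]],"hand":[0,0,0,0,0,0]}'
for i in 1 2; do python3 -m crank '{"dr":[[0,0,0],[0,0,0]],"travel":[[0.001,0,0],[0.001,0,0]],"hand":[0,0]}' |grep -E "eef|force"; done
python3 snap.py e5 scene 180 130 260 190
```

```text
clock: 20.68
eef_pos: [0.4834, -0.1962, 0.0779]
tool_rot: [0.716, 0.698, 0.001, 0.0]
ft_force: [-0.3, -0.8, 0.1]
grip_width: 0.0002
eef_pos: [0.4833, -0.1951, 0.0779]
ft_force: [-0.1, -0.1, 0.1]
eef_pos: [0.4833, -0.1948, 0.078]
ft_force: [-0.4, -4.6, -0.5]
scale 10
```

View pics/e5.png

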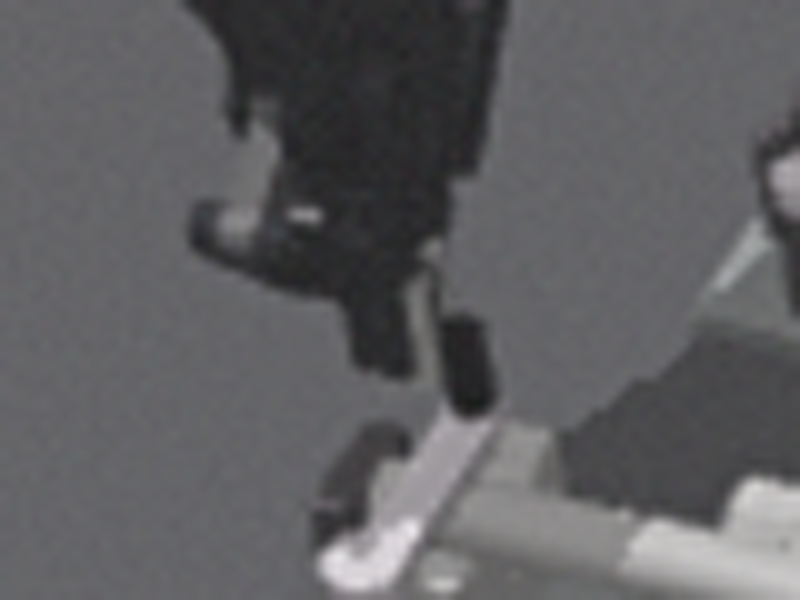

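The force stalls at -4.6 N, exactly where the closed position was predicted. I'll back off, lift away and check.

```bash
python3 -m crank '{"dr":[[0,0,0],[0,0,0],[0,0,0],[0,0,0],[0,0,0],[0,0,0],[0,0,0],[0,0,0],[0,0,0],[0,0,0]],"travel":[[-0.002,0,0],[-0.008,0,0],[-0.018,0,0],[-0.025,0,-0.03],[-0.025,0,-0.07],[-0.04,0,-0.12],[-0.09,-0.03,-0.12],[-0.14,-0.08,-0.12],[-0.17,-0.12,-0.12],[-0.17,-0.12,-0.12]],"hand":[0,0,0,0,0,0,0,0,0,0]}'
python3 snap.py g1 scene 180 130 280 210; python3 snap.py g2 top 350 160 440 230
```

```text
clock: 22.48
eef_pos: [0.3555, -0.3635, 0.1975]
tool_rot: [0.719, 0.695, 0.001, -0.0]
ft_force: [0.7, 0.1, 0.0]
grip_width: 0.0
scale 7
scale 8
```

View pics/g1.png

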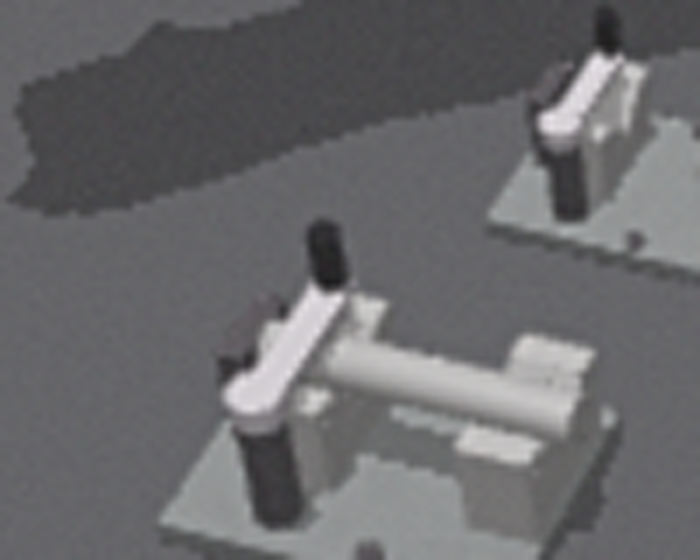

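View pics/g2.png

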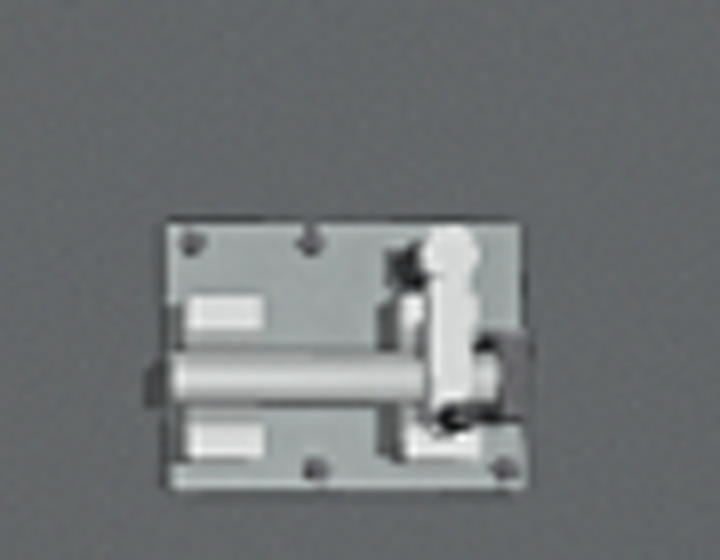

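```bash
python3 -c "
from h import *
t=load('g2')
m=lambda p,z:ray(t,np.array([p])/8+[350,160]-.44,z)[0]
e=m([171.,376],.048);s1=m([185.,313],.052);s2=m([185,441],.052)
print('overhang mm',1e3*(e-(s1+s2)/2)[1])
a=m([450,240],.069);b=m([448,405],.069);d=b-a;print('arm angle',np.arctan2(-d[1],-d[0])-TH)
print('short/bystander diff')
t0=load('top0');
for nm,(x0,y0,x1,y1) in dict(rack=(265,180,325,210),block=(330,125,375,165),loupe=(205,215,228,238)).items(): print(nm,cv2.absdiff(t0['color'][y0:y1,x0:x1],t['color'][y0:y1,x0:x1]).max(2).__gt__(60).sum())
"
```

```text
overhang mm 4.6448776238456055
arm angle -0.03031375276022497
short/bystander diff
rack 0
block 0
loupe 0
```

```bash
python3 -c "
from workcell import job
print(job.job_done())"
```

```text
the job is handed in; nothing more can be done
None
```

The job is handed in, at about 22.5 s on the clock. No verdict is reported, so these are my own checks.

- **Placing:** I took the long pin from the rack and laid it in both Vs of the middle-sized fixture. I let go of it about 15 mm short of the back stop, with the keeper open.
- **Pushing home:** I pushed it in with the shut fingers. It stalled against the stop, where the force rose from about 1 N to 6 N with no further movement.
- **Keeper:** I then swung the keeper over the pin by its knob to its end stop, which showed about 4.6 N, and withdrew clear.

**Last checks:**
- The pin's end is against the stop in both views.
- The pin's overhang past the open support measured 4.6 mm against the nominal 6 mm. That is within the roughly 3 mm pixel size, so it only roughly confirms the pin is home.
- The keeper angle measured about -0.03 rad, which is closed to within measurement error.
- The top view shows no change at the short pin, angle block or loupe.

**Disagreements along the way:**
- The first grasp sat too high on the pin, so I opened, went lower and gripped again.
- The two cameras disagreed by about 3 to 5 mm, so I relied on contact to settle the position.
- The gripper read about 18.3 mm on the 20 mm pin.

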